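# Load, lock and wind the spring-driven jar shaker

### The job

Get the spring-driven jar shaker ready for its next run: first push the brake lever fully away, towards the back of the machine, then stand the tallest of the three screw-cap jars upright in the shaker's open-fronted tray, setting it down gently, and let go. Next swing the gate bar fully shut across the front of the tray, and last wind the winged key on the sloping face clockwise, by repeated part turns, until it comes to its stop. Leave the gate shut, the brake on, and the other two jars and the things lying about where they are.

Things in the scene. Friction and masses are not known exactly. Their poses are not given: they have to be found in the camera images.
- shaker: The jar shaker, fixed to the table: grey base plate 200 (x) by 440 (y) by 20 mm. Origin on the table; the plate spans x -100 to 100, y -260 to 180 mm here. x runs from its front (robot side) to its back, y to its left, z up. White spring housing 105 mm high near (15, -70), turned 50 deg; middle of its sloping face at (-1, -89, 85) mm, outward normal (-0.369, -0.439, 0.819).
- key_grip (a point): Middle of the key's flat wing; axes turn with the key. x along the wing (64 mm long), y across it (10 mm thick), z outward along the shaft, 35 deg from vertical, leaning to the shaker's front right. Wing 34 mm tall along z; this point is 47 mm out from the face. At joint 0, y is level, 140 deg (anticlockwise from above) from the shaker's x. Grip the flats, tool tilted along the shaft.
- key (a joint): Winding of the key, rad: grows as it turns clockwise seen from outside, looking at the sloping face (about key_grip's -z); firm stop at 4.2 (fully wound). Starts 0 to 0.6. Ratchet-like friction of 0.15 N m holds it wherever it is let go; the spring adds up to 0.11 N m towards full wind.
- brake_tip (a point): Centre of the 26 mm ball on top of the brake lever (a 10 mm steel rod), 90 mm above its pivot, which is fixed at (-50, -225, 42) mm in the shaker frame. The ball swings in the shaker's x-z plane.
- brake (a joint): Brake lever angle, rad: 0 leans 0.5 rad towards the front of the shaker (brake off), 1.0 leans 0.5 rad to the back (brake fully on, stop). Starts 0 to 0.15. Light friction (0.06 N m), stays where left.
- jar: The sample jar: tallest of three amber screw-cap jars, 60 mm in diameter, 120 mm high, white cap 53 mm in diameter and 16 mm high on top; straight sides up to 88 mm. 0.2 to 0.4 kg. Origin at the centre of its underside, z up its axis. Stands on the table.
- tray_floor (a point): Centre of the tray's inner floor, 30 mm above the table; axes as the shaker's. The tray is 90 mm wide inside (y), 97 mm deep (x), with 5 mm walls 40 mm high on the left, right and back, and open at the front.
- gate_hinge (a point): On the vertical hinge axis of the gate, at the height of the bar's middle, 66 mm above the table, at (-60, 145) mm in the shaker frame, left of the tray's front.
- gate_post (a point): The gate's grip: a vertical black pin 16 mm in diameter on the free end of the gate bar, 115 mm from the hinge axis. The pin's top is 120 mm above the table and it stands 44 mm above the bar; this point lies on its axis 100 mm above the table. The bar is 10 mm thick and 12 mm high, at 60 to 72 mm above the table.
- gate_closed (a point): Where gate_post is when the gate is fully shut (fixed on the shaker, to the right of the tray's front).
- gate (a joint): Gate angle, rad: 0 shut (bar across the front of the tray, along the shaker's -y from the hinge; stop), grows as its free end swings out towards the front, 1.57 pointing straight to the front. Starts 1.1 to 1.45. Light friction (0.06 N m), stays where left.
- squat_jar: Bystander: squat amber jar, 68 mm in diameter, 80 mm high, origin at the centre of its underside.
- slim_jar: Bystander: slim amber jar, 44 mm in diameter, 90 mm high, origin at the centre of its underside.
- wash_bottle: Bystander: white bottle, 64 mm in diameter, 170 mm high, origin at the centre of its underside.
- dish: Bystander: shallow glass dish, 90 mm in diameter, 16 mm high, origin at the centre of its underside.
- forceps: Bystander: steel forceps 160 mm long, lying on the table, about 6 mm high.
Not all that is in view belongs to the job. Leave any purple or yellow look-alike of the jar alone.

How it is judged (in metres and radians):
On the way, in this order (a step that is already met when the one before it is completed fails the run):
1. the brake lever is pushed fully to the back (value of joint brake above 0.85 rad), for 0.2 s.
2. the tall jar stands upright in the tray, let go (value of joint brake above 0.85 rad and x of jar in the frame of tray_floor between -0.025 and 0.025 m and y of jar in the frame of tray_floor between -0.025 and 0.025 m and z of jar in the frame of tray_floor between -0.006 and 0.008 m and angle between jar's own z axis and vertical below 0.1 rad and linear speed of jar below 0.03 m/s and contact force between the fingers and jar below 0.2 N), for 0.2 s.
3. the gate is shut across the tray (value of joint gate below 0.09 rad and value of joint brake above 0.85 rad and x of jar in the frame of tray_floor between -0.025 and 0.025 m and y of jar in the frame of tray_floor between -0.025 and 0.025 m and z of jar in the frame of tray_floor between -0.006 and 0.008 m and angle between jar's own z axis and vertical below 0.1 rad), for 0.2 s.
4. the key is wound to its stop (all of step 3 and value of joint key above 3.95 rad), for 0.2 s.
At the end, for the whole second after the job is handed in: Key wound to 3.95 rad or more (stop at 4.2), gate within 0.09 rad of shut, brake lever at 0.85 rad or more, the tall jar at rest and upright (within 0.1 rad) on the tray floor within 25 mm of its centre each way, nothing held; the stages met in order: brake, jar, gate, key (all of step 4 and linear speed of jar below 0.03 m/s and contact force between the fingers and shaker below 0.2 N); the robot touches nothing.
It fails at once if a bystander is moved more than 40 mm or a jar or bottle tipped (distance of any of squat_jar, slim_jar, wash_bottle, dish, forceps from where it was at the start of the episode above 0.04 m or angle between any of squat_jar, slim_jar, wash_bottle's own z axis and vertical above 0.5 rad).
It fails at once if the tall jar is knocked over (angle between jar's own z axis and vertical above 0.7 rad).
It fails at once if the jar is dropped or banged into the tray (faster than 0.5 m/s within 25 mm of its floor) (distance between jar and tray_floor below 0.025 m and linear speed of jar above 0.5 m/s).
It also fails if it takes over 72 s, if anything falls off the work surface, if the arm or the gripper's body presses on something with over 40 N, if the wrist force passes 120 N, or if a joint passes its speed limit or range.

### The arm

A 6-joint arm with a two-finger parallel gripper is mounted at the origin on the work surface. World frame = base frame: x ahead of the robot, y to its left, z up, the work surface at z = 0. Lengths are in m, angles in degrees, forces in N, time in s.
With the tool pointing down it reaches from about 0.3 to 0.75 m from the base axis. Payload 8.5 kg.
Tool frame: the origin (TCP) lies between the finger pads; the fingertips stand 22 mm ahead of it and the grasp point (between the pads) lies 3 mm ahead of it (env.nose_length is the distance from the TCP to the fingertips, in m); z points along the fingers, x is the direction in which the jaws open and shut, and the axes are right-handed (so a half turn about z gives the same grasp; the last joint's range is limited). The gripper opens to 85 mm and grips with 20 to 120 N. Pads are 22 mm wide; open, the fingers measure 114 mm over their backs; the gripper's body (76 mm by 85 mm) begins 54 mm behind the grasp point. The pads swing forward as they close: fully open they stand 13 mm farther back than shut.
Start: joints at [62.55, 21.807, 74.336, -0, 83.858, -12.336], TCP at [0.143, 0.531, 0.253] pointing down, gripper open.
Joint ranges: [-178.18, 178.18], [-50.72, 133.34], [12.68, 142.11], [-81.47, 261.47], [9.98, 163.14], [-165.26, 165.26]. Speed limits (degrees/s): [136.94, 136.94, 180, 180, 180, 180].

### API

Orientations are given as a 3x3 rotation matrix whose columns are the frame's x, y, z axes.
In Python, from rig import env gives the robot as it stands.
- The arm moves only by the tool arm_command, never from a script. Its argument "steps" is a list of rows, each an object with "delta_pos": the shift along the world's x, y, z in mm, a list of three; "dr": the turn, a rotation vector about the world's x, y, z in degrees, a list of three. In form: [{"delta_pos": [dx, dy, dz], "dr": [wx, wy, wz]}, ...]. A call has 1 to 20 rows; each row shifts and turns the commanded pose from where the row before left it; what a row does not reach is not made up. A row lasts 1/10 s, in which the tool goes at most 50 mm and 8.59 degrees, less where a joint would pass 70% of its speed; a pose out of reach is approached as far as the arm can. A call with a gripper value outside its range is refused whole. "grip" is the opening, from 0 (shut) to 1 (fully open), set as the call begins (left out, the last holds). The fingers move at their own pace and stop on an object; "squeeze" is the grip in N (left out, the last holds). Time passes only in rows, so rows that do not move let the fingers close. It gives the time, the measured TCP pose, the force and the opening at its end, in the units of the state.
- env.observe(): the state, without advancing time (a new reading comes with each control period).
- env.get_image(name): name is "scene" or "side" or "wrist"; returns the picture (400x640x3 uint8, blue, green, red); there is no depth.
- env.get_calibration(name): a dict with "fx", "fy", "cx", "cy" (pixels), "view" (4x4, takes a point from world to camera coordinates). Camera axes: x right, y up, looking along -z (the intrinsics and any distortion apply to the point x, -y, -z); pixel columns grow to the right and rows downward; lengths in m; the calibration is good to about 2 mm. The wrist camera is an equidistant fisheye: a pixel r from the principal point sees the ray r / f radians off the axis. A picture is of the moment at which its call begins: read the wrist's pose just before it. get_calibration takes no time and is no camera call; for the wrist camera it gives the pose at the moment of the call.
- env.close_job(): hands the job in, once; it reports no verdict.
The state is a dict: "time_s": time; "q": joint angles; "qvel": joint speeds; "joint_efforts": joint torques, N m; "position": TCP position; "tool_rot": TCP orientation; "ft_force": force on the tool from outside, world axes, zero at the start; "wrist_torque": the same for the moment, N m; "grip_width": finger opening in m.
Only numpy, scipy, OpenCV 4.12 (cv2) and the standard library are available. Lean on these libraries where they do the work, as an engineer would, in place of code of your own. Each camera call takes 0.05 s, during which the arm holds its last target. There are 200 camera calls.

## Working session

There is one attempt and no reset: what is moved stays moved. The work goes in short steps, Python scripts to look and compute and a tool call to move; the robot and the scene stay as the last step left them, time stands still between calls to the robot, and variables do not carry over. Pictures are saved under pics/ and viewed, about 8 in all and at most 12, crops included, and the job is handed in when it is done.

Besides the shell and the picture viewer there is one more tool, called after "Request:" as name([rows], argument=value, ...), one row to a line, values as JSON. arm_command: Moves the arm, as the interface text tells. Its arguments: {"type":"object","properties":{"steps":{"type":"array"},"grip":{"type":"number"},"squeeze":{"type":"number"}},"required":["steps"]}

```bash
mkdir -p pics
cat > h.py <<'E'
import numpy as np, cv2
from rig import env
E
python3 - <<'E'
from h import *
a=env.get_image("scene");b=env.get_image("side")
cv2.imwrite("pics/scene.png",a);cv2.imwrite("pics/side.png",b)
s=env.observe();print(s["time_s"],s["position"],env.nose_length)
for n in("scene","side"):
    c=env.get_calibration(n);print(n,c)
E
```

```text
0.1 [0.14330427 0.5307762  0.25278209] 0.022
scene {'fx': 366.03556813606355, 'fy': 366.03556813606355, 'cx': 319.65184443145745, 'cy': 198.4988791303582, 'view': array([[-0.01350996,  0.99969122, -0.0208552 , -0.02331813],
       [-0.67395555,  0.00630351,  0.73874501,  0.32586639],
       [ 0.73864836,  0.02403589,  0.67366228, -1.46881865],
       [ 0.        ,  0.        ,  0.        ,  1.        ]])}
side {'fx': 400.2175555684534, 'fy': 400.2175555684534, 'cx': 311.8131145046198, 'cy': 202.8605844738919, 'view': array([[ 0.97689239, -0.21370217, -0.00355567, -0.5834905 ],
       [ 0.13851335,  0.62033831,  0.77200676, -0.18425999],
       [-0.1627738 , -0.75466003,  0.63560438, -1.13274542],
       [ 0.        ,  0.        ,  0.        ,  1.        ]])}
```

View pics/scene.png

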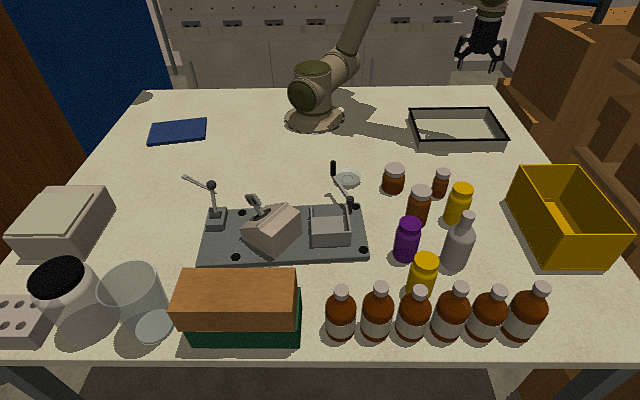

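View pics/side.png

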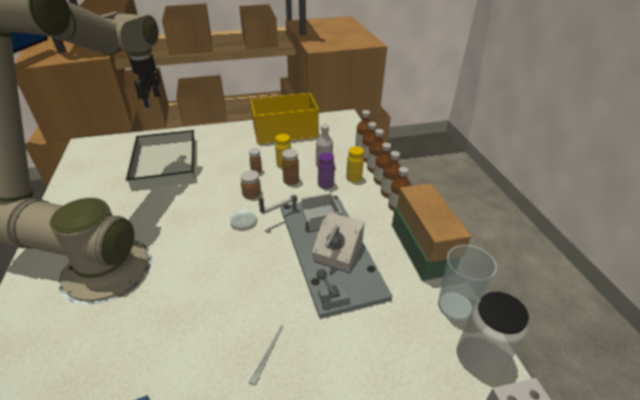

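The scene picture is taken from behind the machine. The jar candidates are the amber jars with white caps at (393,179), (419,206) and (440,183), and the purple and yellow look-alikes at (407,240), (459,205) and (425,274). The one at (419,206) looks tallest, so I'll enlarge the area to confirm.

Run:
```python
from h import *
a=cv2.imread("pics/scene.png")[150:275,170:490];b=cv2.imread("pics/side.png")[135:325,225:405]
a=cv2.resize(a,None,fx=2.5,fy=2.5,interpolation=cv2.INTER_CUBIC)
cv2.imwrite("pics/c1.png",a)
cv2.imwrite("pics/c2.png",cv2.resize(b,None,fx=3.15,fy=3.15,interpolation=cv2.INTER_CUBIC))
```

```text
(no output)
```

View pics/c1.png

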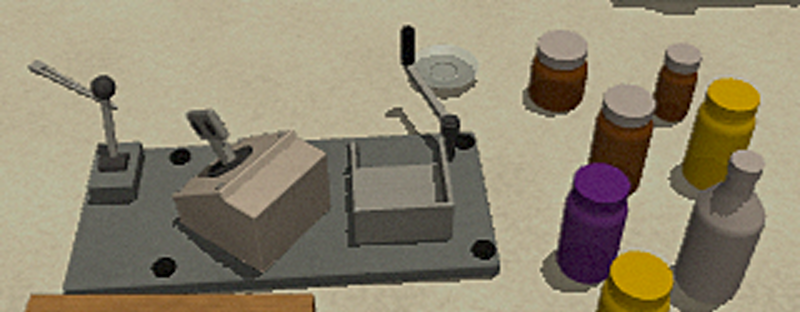

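View pics/c2.png

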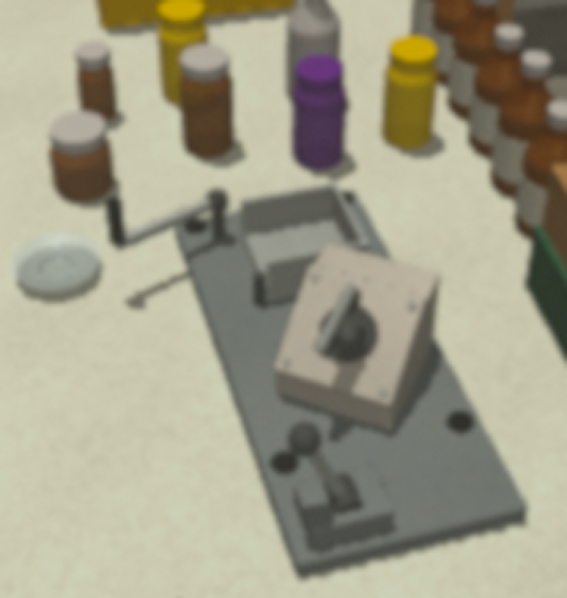

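Picture c1 shows three amber, white-capped jars: squat at crop (560,70), slim at (678,82) and the jar at (622,140). The last is the tallest of the three. Picture c2 agrees, showing the tall one at (207,100), squat at (82,155) and slim at (97,83). The purple and yellow ones are decoys. Brake ball: (103,88) in c1 and (305,438) in c2. Gate pin top: (408,28) and (113,197).

```bash
cat > h.py <<'E'
import numpy as np, cv2
from scipy.optimize import least_squares
from scipy.spatial.transform import Rotation as Ro
from rig import env
C={n:env.get_calibration(n) for n in("scene","side")}
def proj(n,p):
    c=C[n];q=c["view"]@np.append(p,1);return np.array([c["cx"]+c["fx"]*q[0]/-q[2],c["cy"]+c["fy"]*-q[1]/-q[2]])
def sc(u,v):return np.array([u/2.5+170-.3,v/2.5+150-.3])
def sd(u,v):return np.array([u/3.15+225-.34,v/3.15+135-.34])
def tri(a,b):
    r=least_squares(lambda p:np.r_[proj("scene",p)-a,proj("side",p)-b],[.5,.1,.1]);return r.x,np.abs(r.fun).max()
E
python3 - <<'E'
from h import *
np.set_printoptions(precision=4,suppress=True)
T={k:tri(sc(*a),sd(*b)) for k,(a,b) in dict(jar=((628,101),(205,59)),squat=((562,45),(79,128)),slim=((683,54),(93,53)),ball=((103,88),(305,438)),pin=((408,28),(113,197)),ypl=((732,95),(182,12)),purp=((602,182),(319,70)),bottle=((747,160),(316,-20)),ytray=((450,118),(217,194))).items()}
for k in T:print(k,*T[k])
O=[("scene",(-.1,.18,.02),sc(474,134)),("scene",(.1,.18,.02),sc(497,268)),("scene",(.1,-.26,.02),sc(67,287)),("scene",(-.1,-.26,.02),sc(97,147)),
("side",(-.1,.18,.02),sd(178,235)),("side",(-.1,-.26,.02),sd(299,562)),("side",(.1,-.26,.02),sd(523,510))]
def W(s,p):
    c,n=np.cos(s[2]),np.sin(s[2]);return np.array([s[0]+c*p[0]-n*p[1],s[1]+n*p[0]+c*p[1],p[2]])
def f(s):
    r=[proj(n,W(s,p))-o for n,p,o in O]
    for n,o in(("scene",sc(103,88)),("side",sd(305,438))): r.append(proj(n,W(s,(-.05+.09*np.sin(s[3]-.5),-.225,.042+.09*np.cos(s[3]-.5))))-o)
    for n,o in(("scene",sc(408,28)),("side",sd(113,197))): r.append(proj(n,W(s,(-.06-.115*np.sin(s[4]),.145-.115*np.cos(s[4]),.12)))-o)
    return np.concatenate(r)
best=least_squares(f,[.6,.0,0,.1,1.3],loss="soft_l1")
s=best.x;print("shaker",s,"yawdeg",np.degrees(s[2]));print(f(s).reshape(-1,2))
# tray: back wall top outer corners z=.07
def onz(n,px,z):
    r=least_squares(lambda p:proj(n,[p[0],p[1],z])-px,s[:2]).x;d=r-s[:2];c,n=np.cos(s[2]),np.sin(s[2]);return np.array([c*d[0]+n*d[1],-n*d[0]+c*d[1]])
for q in((346,212),(454,207),(351,143),(445,135)):print("traytop",onz("scene",sc(*q),.07))
for q in((258,282),(245,212),(335,188)):print("traytop side",onz("side",sd(*q),.07))
for q in((360,207),(436,203)):print("floor back inner",onz("scene",sc(*q),.03))
np.save("s.npy",s)
for q in((470,90),(418,90)):print("dish edges",onz("scene",sc(*q),.016))
E
```

```text
jar [0.584  0.2964 0.1177] 0.3500159654275592
squat [0.4384 0.2523 0.0789] 0.39850652858874014
slim [0.4679 0.3862 0.087 ] 0.5100853337330307
ball [ 0.565 -0.256  0.125] 0.12613342364474533
pin [0.458  0.07   0.1218] 0.03129372251089535
ypl [0.5753 0.4058 0.1166] 0.6986484046578028
purp [0.7    0.2498 0.1172] 0.5371709631063197
bottle [0.7219 0.3668 0.1653] 1.6780525423917965
ytray [0.5623 0.1138 0.0752] 0.4581539309157847
shaker [ 0.6332 -0.0272  0.053   0.1556  1.2396] yawdeg 3.0374338385803927
[[ 0.3465 -0.8617]
 [ 0.7424 -0.1317]
 [-3.6147  0.1254]
 [-0.6436  0.3562]
 [-0.7629 -4.8998]
 [-2.3567  0.8246]
 [ 1.3138 -0.353 ]
 [-0.2982 -0.3928]
 [-0.1531 -0.5063]
 [ 0.4635  0.6822]
 [ 0.3641  0.1989]]
traytop [0.0615 0.0295]
traytop [0.0611 0.1371]
traytop [-0.0376  0.0364]
traytop [-0.0438  0.1382]
traytop side [-0.0551  0.0108]
traytop side [-0.0413  0.1132]
traytop side [0.0559 0.1258]
floor back inner [0.0191 0.0433]
floor back inner [0.0181 0.1239]
dish edges [-0.1798  0.1838]
dish edges [-0.1838  0.12  ]
```

Run:
```python
from h import *
np.set_printoptions(precision=4,suppress=True)
s=env.observe();print(s["tool_rot"],s["grip_width"]);c=env.get_calibration("wrist");print(c)
V=np.linalg.inv(c["view"]);R=s["tool_rot"]
print("cam in tool",R.T@(V[:3,3]-s["position"]),R.T@V[:3,:3])
```

```text
[[ 0.2607  0.9654 -0.0006]
 [ 0.9654 -0.2607 -0.0011]
 [-0.0013 -0.0003 -1.    ]] 0.08514755742751691
{'fx': 309.70691628693146, 'fy': 309.70691628693146, 'cx': 314.72246406470765, 'cy': 196.77559885880538, 'view': array([[ 0.2619,  0.9651, -0.0006, -0.549 ],
       [-0.9175,  0.2488, -0.3102,  0.0393],
       [-0.2992,  0.0818,  0.9507, -0.3786],
       [ 0.    ,  0.    ,  0.    ,  1.    ]])}
cam in tool [-0.0006 -0.0794 -0.119 ] [[ 1.      0.0014 -0.0002]
 [ 0.0012 -0.9506 -0.3104]
 [-0.0006  0.3104 -0.9506]]
```

Request:
arm_command([
  {"delta_pos":[0,0,50],"dr":[0,0,0]},
  {"delta_pos":[20,-36,27],"dr":[0,0,0]},
  {"delta_pos":[20,-36,20],"dr":[0,0,0]},
  {"delta_pos":[22,-40,10],"dr":[0,0,0]},
  {"delta_pos":[22,-40,10],"dr":[0,0,0]},
  {"delta_pos":[22,-40,10],"dr":[0,0,0]},
  {"delta_pos":[22,-40,10],"dr":[0,0,0]},
  {"delta_pos":[22,-40,10],"dr":[0,0,0]},
  {"delta_pos":[22,-40,0],"dr":[0,0,0]},
  {"delta_pos":[22,-40,0],"dr":[0,0,0]},
  {"delta_pos":[22,-40,0],"dr":[0,0,0]},
  {"delta_pos":[22,-40,0],"dr":[0,0,0]},
  {"delta_pos":[22,-40,0],"dr":[0,0,0]},
  {"delta_pos":[22,-40,0],"dr":[0,0,0]},
  {"delta_pos":[22,-40,0],"dr":[0,0,0]},
  {"delta_pos":[22,-40,0],"dr":[0,0,0]},
  {"delta_pos":[10,0,0],"dr":[0,0,0]},
  {"delta_pos":[0,0,0],"dr":[0,0,0]},
], grip=0)

```text
time_s: 1.9
position: [0.4801, -0.0617, 0.3993]
tool_rot: [[0.262, 0.965, -0.002], [0.965, -0.262, 0.001], [0.0, -0.002, -1.0]]
ft_force: [-0.1, -0.1, -0.2]
grip_width: -0.0002
```

```bash
cat >> h.py <<'E'
def wproj(p,c):
    q=c["view"]@np.append(p,1);x=np.array([q[0],-q[1],-q[2]]);r=np.hypot(x[0],x[1]);t=np.arctan2(r,x[2])
    return np.array([c["cx"],c["cy"]])+c["fx"]*t*x[:2]/max(r,1e-9)
def wray(u,v,c):
    d=np.array([u-c["cx"],v-c["cy"]])/c["fx"];t=np.hypot(*d);k=np.sin(t)/max(t,1e-9)
    V=np.linalg.inv(c["view"]);return V[:3,3],V[:3,:3]@np.array([d[0]*k,-d[1]*k,-np.cos(t)])
def wz(u,v,c,z):
    o,d=wray(u,v,c);return o+d*(z-o[2])/d[2]
def W(s,p):
    c,n=np.cos(s[2]),np.sin(s[2]);return np.array([s[0]+c*p[0]-n*p[1],s[1]+n*p[0]+c*p[1],p[2]])
E
python3 - <<'E'
from h import *
import pickle
c=env.get_calibration("wrist");a=env.get_image("wrist");pickle.dump(c,open("w1.pkl","wb"));cv2.imwrite("pics/w1raw.png",a)
print(env.observe()["q"])
s=np.load("s.npy")
a=cv2.resize(a,None,fx=1.25,fy=1.25)
for p in[(-.1,.18,.02),(.1,.18,.02),(.1,-.26,.02),(-.1,-.26,.02),(-.06,.145,.08),(-.001,-.089,.085),(-.0183,-.1096,.1235)]:
    u=wproj(W(s,p),c)*1.25;cv2.circle(a,tuple(int(i) for i in u),2,(0,0,255),-1)
cv2.imwrite("pics/w1.png",a)
E
```

```text
[-2.13023327e+01  1.11729481e+01  6.58652284e+01  1.14395672e-02
  1.03041367e+02 -9.61908864e+01]
```

View pics/w1.png

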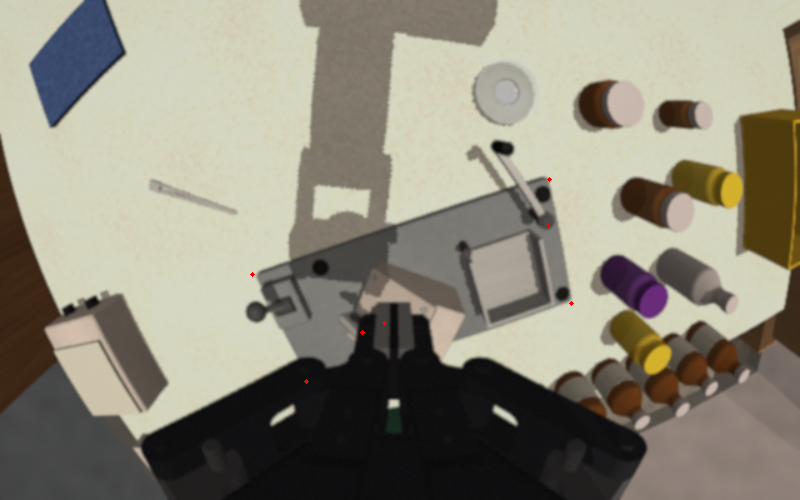

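The model points (red) sit within a few px of the plate corners at (258,273), (545,180) and (569,300). The brake ball is at (256,312), the gate pin top at (508,149), and the hinge near (545,218). I'll refit with these.

Run:
```python
from h import *
import pickle
np.set_printoptions(precision=4,suppress=True)
c=pickle.load(open("w1.pkl","rb"))
P={"wrist":lambda p:wproj(p,c),"scene":lambda p:proj("scene",p),"side":lambda p:proj("side",p)}
w=lambda u,v:np.array([u,v])/1.25
O=[("scene",(-.1,.18,.02),sc(474,134)),("scene",(.1,.18,.02),sc(497,268)),("scene",(-.1,-.26,.02),sc(97,147)),
("side",(-.1,-.26,.02),sd(299,562)),("side",(.1,-.26,.02),sd(523,510)),
("wrist",(-.1,.18,.02),w(546,179)),("wrist",(.1,.18,.02),w(570,301)),("wrist",(-.1,-.26,.02),w(257,273))]
def f(s):
    r=[P[n](W(s,p))-o for n,p,o in O]
    for n,o in(("scene",sc(103,88)),("side",sd(305,438)),("wrist",w(256,312))): r.append(P[n](W(s,(-.05+.09*np.sin(s[3]-.5),-.225,.042+.09*np.cos(s[3]-.5))))-o)
    for n,o in(("scene",sc(408,28)),("side",sd(113,197)),("wrist",w(508,149))): r.append(P[n](W(s,(-.06-.115*np.sin(s[4]),.145-.115*np.cos(s[4]),.12)))-o)
    return np.concatenate(r)
s=least_squares(f,[.63,-.03,0.05,.1,1.3],loss="soft_l1").x
print(s,np.degrees(s[2]));print(f(s).reshape(-1,2).round(1).tolist());np.save("s.npy",s)
print("ball",W(s,(-.05+.09*np.sin(s[3]-.5),-.225,.042+.09*np.cos(s[3]-.5))),"ball end",W(s,(-.05+.09*np.sin(.5),-.225,.121)))
print("key",W(s,(-.0183,-.1096,.1235)),"pin",W(s,(-.06-.115*np.sin(s[4]),.145-.115*np.cos(s[4]),.12)))
for z,q in((.12,(679,212)),(.016,(503,93))):print("jar cap/dish",wz(*w(*q),c,z))
```

```text
[ 0.6317 -0.0272  0.0563  0.1498  1.2307] 3.2258253239627623
[[0.2, -1.4], [0.8, -0.8], [-0.7, 0.2], [-2.6, 1.0], [1.0, -0.4], [2.4, -0.7], [1.1, 1.3], [-3.6, 0.5], [-0.3, -0.7], [-0.7, -0.3], [-1.0, 0.6], [-0.1, 0.4], [-0.1, 0.6], [0.6, 0.4]]
ball [ 0.5636 -0.2564  0.1265] ball end [ 0.6375 -0.2522  0.121 ]
key [ 0.6195 -0.1377  0.1235] pin [0.4575 0.0698 0.12  ]
jar cap/dish [0.5811 0.2933 0.12  ]
jar cap/dish [0.3965 0.1088 0.016 ]
```

Request:
arm_command([
  {"delta_pos":[5,-40,0],"dr":[0,0,0]},
  {"delta_pos":[5,-40,-20],"dr":[0,0,0]},
  {"delta_pos":[5,-40,-20],"dr":[0,0,0]},
  {"delta_pos":[5,-40,-20],"dr":[0,0,0]},
  {"delta_pos":[5,-34,-32],"dr":[0,0,0]},
  {"delta_pos":[0,0,-45],"dr":[0,0,0]},
  {"delta_pos":[0,0,-45],"dr":[0,0,0]},
  {"delta_pos":[0,0,-45],"dr":[0,0,0]},
  {"delta_pos":[0,0,-45],"dr":[0,0,0]},
  {"delta_pos":[15,0,0],"dr":[0,0,0]},
  {"delta_pos":[15,0,0],"dr":[0,0,0]},
  {"delta_pos":[15,0,0],"dr":[0,0,0]},
  {"delta_pos":[15,0,0],"dr":[0,0,0]},
  {"delta_pos":[15,0,0],"dr":[0,0,0]},
  {"delta_pos":[10,0,0],"dr":[0,0,0]},
  {"delta_pos":[5,0,0],"dr":[0,0,0]},
  {"delta_pos":[0,0,0],"dr":[0,0,0]},
], grip=0)

```text
time_s: 3.65
position: [0.5947, -0.2544, 0.1285]
tool_rot: [[0.26, 0.966, 0.0], [0.966, -0.26, -0.0], [-0.0, 0.0, -1.0]]
ft_force: [-0.6, -0.6, 0.0]
grip_width: -0.0001
```

Continue until the stop gives a force.

Request:
arm_command([
  {"delta_pos":[5,0,0],"dr":[0,0,0]},
  {"delta_pos":[5,0,0],"dr":[0,0,0]},
  {"delta_pos":[3,0,0],"dr":[0,0,0]},
  {"delta_pos":[0,0,0],"dr":[0,0,0]},
])

```text
time_s: 4.05
position: [0.6077, -0.2551, 0.1282]
tool_rot: [[0.261, 0.965, 0.0], [0.965, -0.261, -0.0], [-0.0, 0.0, -1.0]]
ft_force: [0.0, 0.8, 0.4]
grip_width: 0.0004
```

Request:
arm_command([
  {"delta_pos":[3,0,0],"dr":[0,0,0]},
  {"delta_pos":[0,0,0],"dr":[0,0,0]},
])

```text
time_s: 4.25
position: [0.6106, -0.2551, 0.1283]
tool_rot: [[0.261, 0.965, 0.0], [0.965, -0.261, -0.0], [-0.0, 0.0, -1.0]]
ft_force: [0.2, -0.5, -0.3]
grip_width: 0.0001
```

Request:
arm_command([
  {"delta_pos":[3,0,0],"dr":[0,0,0]},
  {"delta_pos":[2,0,0],"dr":[0,0,0]},
  {"delta_pos":[0,0,0],"dr":[0,0,0]},
])

```text
time_s: 4.55
position: [0.6153, -0.2551, 0.1282]
tool_rot: [[0.261, 0.965, -0.001], [0.965, -0.261, 0.0], [-0.0, -0.001, -1.0]]
ft_force: [-3.0, -0.6, 0.1]
grip_width: -0.0001
```

Run:
```python
from h import *
a=env.get_image("side")[230:330,290:400];b=env.get_image("scene")[165:265,190:300]
cv2.imwrite("pics/br.png",np.hstack([cv2.resize(x,(396,360),interpolation=cv2.INTER_CUBIC) for x in(a,b)]))
s=np.load("s.npy")
for n in("side","scene"):print(n,[proj(n,W(s,(-.05+.09*np.sin(b-.5),-.225,.042+.09*np.cos(b-.5)))) for b in(.85,1.)])
```

```text
side [array([345.41566274, 268.04353685]), array([350.101534  , 268.53040361])]
scene [array([206.3262156 , 199.92104975]), array([205.92571969, 204.83824582])]
```

View pics/br.png

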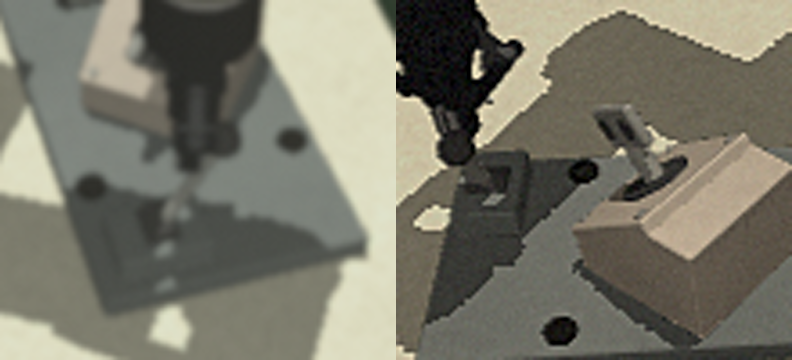

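The brake ball is at side px (352,267) and scene px (206,207), which matches 1.0 rad, so the brake is on. Next I go to the jar.

Request:
arm_command([
  {"delta_pos":[-20,0,0],"dr":[0,0,0]},
  {"delta_pos":[-12,0,40],"dr":[0,0,0]},
  {"delta_pos":[0,0,48],"dr":[0,0,0]},
  {"delta_pos":[0,10,45],"dr":[0,0,0]},
  {"delta_pos":[0,48,0],"dr":[0,0,0]},
  {"delta_pos":[0,48,0],"dr":[0,0,0]},
  {"delta_pos":[0,48,0],"dr":[0,0,0]},
  {"delta_pos":[0,48,0],"dr":[0,0,0]},
  {"delta_pos":[0,48,0],"dr":[0,0,0]},
  {"delta_pos":[0,48,0],"dr":[0,0,0]},
  {"delta_pos":[0,48,0],"dr":[0,0,0]},
  {"delta_pos":[0,48,0],"dr":[0,0,0]},
  {"delta_pos":[0,48,0],"dr":[0,0,0]},
  {"delta_pos":[0,48,0],"dr":[0,0,0]},
  {"delta_pos":[0,40,0],"dr":[0,0,0]},
  {"delta_pos":[0,20,0],"dr":[0,0,0]},
  {"delta_pos":[0,0,0],"dr":[0,0,0]},
], grip=1)

```text
time_s: 6.35
position: [0.5829, 0.2978, 0.2612]
tool_rot: [[0.257, 0.966, 0.001], [0.966, -0.257, 0.001], [0.001, 0.0, -1.0]]
ft_force: [0.2, 0.1, -1.0]
grip_width: 0.0857
```

Run:
```python
from h import *
c=env.get_calibration("wrist");a=env.get_image("wrist")
o=env.observe();print(o["position"],o["q"])
p0=o["position"]
for p in[(.583,.295,.12),(.583,.295,.104)]:
    u=wproj(p,c)
    print(u); cv2.circle(a,tuple(int(i) for i in u),1,(0,0,255),-1)
t=np.linspace(0,6.283,24)
for k in t:
    u=wproj((.583+.0265*np.cos(k),.295+.0265*np.sin(k),.12),c);cv2.circle(a,tuple(int(round(i)) for i in u),0,(0,255,0),-1)
cv2.imwrite("pics/w2.png",cv2.resize(a[0:400,80:560],None,fx=1.5,fy=1.5))
```

```text
[0.58321347 0.29607475 0.2612297 ] [ 1.65635865e+01  3.24371833e+01  5.49130278e+01  6.51550780e-03
  9.26148381e+01 -5.84423161e+01]
[312.08921448 191.62459899]
[312.19870401 186.5411244 ]
```

View pics/w2.png

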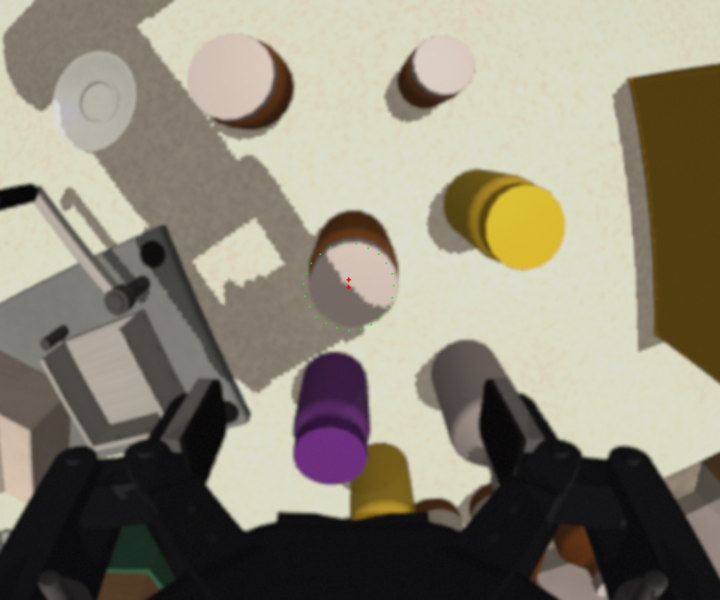

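The cap centre is at (353,285) against a prediction of (348,286), so the jar is at about (0.584, 0.298). I'll descend and grip it.

Request:
arm_command([
  {"delta_pos":[1,2,-40],"dr":[0,0,0]},
  {"delta_pos":[0,0,-40],"dr":[0,0,0]},
  {"delta_pos":[0,0,-40],"dr":[0,0,0]},
  {"delta_pos":[0,0,-35],"dr":[0,0,0]},
  {"delta_pos":[0,0,-25],"dr":[0,0,0]},
  {"delta_pos":[0,0,0],"dr":[0,0,0]},
])

```text
time_s: 7.0
position: [0.5833, 0.2951, 0.0781]
tool_rot: [[0.262, 0.965, -0.006], [0.965, -0.262, -0.002], [-0.003, -0.005, -1.0]]
ft_force: [-0.5, 0.0, 0.6]
grip_width: 0.0854
```

Request:
arm_command([
  {"delta_pos":[0,0,0],"dr":[0,0,0]},
  {"delta_pos":[0,0,0],"dr":[0,0,0]},
  {"delta_pos":[0,0,0],"dr":[0,0,0]},
  {"delta_pos":[0,0,0],"dr":[0,0,0]},
  {"delta_pos":[0,0,0],"dr":[0,0,0]},
  {"delta_pos":[0,0,0],"dr":[0,0,0]},
], grip=0, squeeze=40)

```text
time_s: 7.6
position: [0.5855, 0.297, 0.0839]
tool_rot: [[0.261, 0.965, 0.004], [0.965, -0.261, 0.001], [0.002, 0.004, -1.0]]
ft_force: [1.3, -0.4, 7.1]
grip_width: 0.0586
```

Run:
```python
from h import *
np.set_printoptions(precision=4,suppress=True)
o=env.observe();print(o["position"],o["grip_width"])
```

```text
[0.5855 0.297  0.0839] 0.05859564929840576
```

Request:
arm_command([
  {"delta_pos":[0,0,10],"dr":[0,0,0]},
  {"delta_pos":[0,0,25],"dr":[0,0,0]},
  {"delta_pos":[0,0,40],"dr":[0,0,0]},
  {"delta_pos":[0,0,35],"dr":[0,0,0]},
  {"delta_pos":[0,-20,0],"dr":[0,0,0]},
  {"delta_pos":[5,-30,0],"dr":[0,0,0]},
  {"delta_pos":[5,-40,0],"dr":[0,0,0]},
  {"delta_pos":[5,-40,0],"dr":[0,0,0]},
  {"delta_pos":[5,-30,0],"dr":[0,0,0]},
  {"delta_pos":[5,-20,0],"dr":[0,0,0]},
  {"delta_pos":[0,0,0],"dr":[0,0,0]},
  {"delta_pos":[0,0,0],"dr":[0,0,0]},
])

```text
time_s: 8.8
position: [0.6092, 0.117, 0.1918]
tool_rot: [[0.261, 0.965, 0.0], [0.965, -0.261, 0.0], [0.0, -0.0, -1.0]]
ft_force: [-0.6, -0.4, -3.5]
grip_width: 0.0588
```

Run:
```python
from h import *
import pickle
c=env.get_calibration("wrist");a=env.get_image("wrist");pickle.dump(c,open("w3.pkl","wb"));cv2.imwrite("pics/w3raw.png",a)
o=env.observe();print(o["position"],o["q"],o["grip_width"])
s=np.load("s.npy")
for p in[(-.06,.145,.066),(-.06,.03,.03)]+[(.0075+i,.0875+j,z) for i in(-.0485,.0485) for j in(-.045,.045) for z in(.03,.07)]:
    u=wproj(W(s,p),c);cv2.circle(a,tuple(int(round(i)) for i in u),1,(0,0,255) if p[2]<.05 else (0,255,0),-1)
cv2.imwrite("pics/w3.png",cv2.resize(a[60:360,60:440],None,fx=2,fy=2))
```

```text
[0.60914202 0.11757159 0.19172447] [-2.24739121e-03  3.15142417e+01  6.82076155e+01  2.35692063e-02
  8.02731478e+01 -7.49100942e+01] 0.058829633374525354
```

View pics/w3.png

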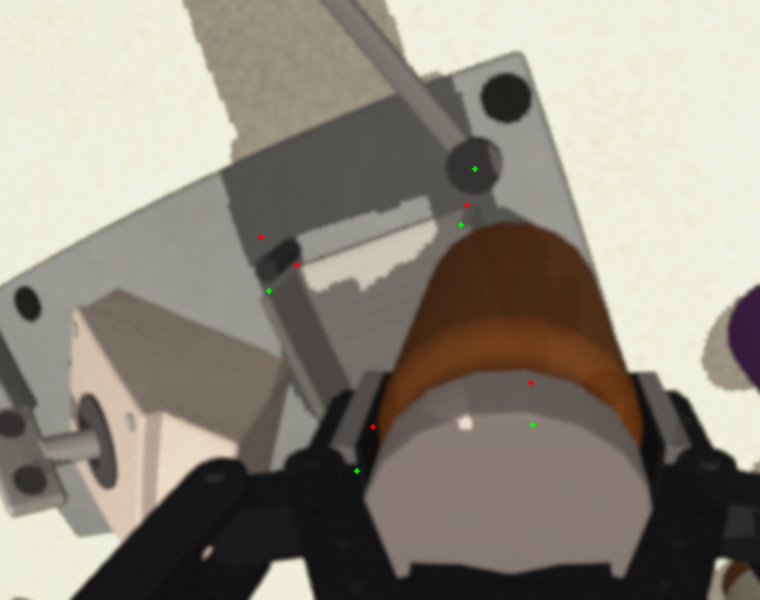

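The tray edges match the model, with the floor front edge on the line (300,265)–(467,205), so the tray centre is at about (0.634, 0.061). The jar is held upright. I'll move it over the tray and lower it.

Request:
arm_command([
  {"delta_pos":[8,-18,0],"dr":[0,0,0]},
  {"delta_pos":[8,-20,0],"dr":[0,0,0]},
  {"delta_pos":[9,-19,0],"dr":[0,0,0]},
  {"delta_pos":[0,0,0],"dr":[0,0,0]},
  {"delta_pos":[0,0,-20],"dr":[0,0,0]},
  {"delta_pos":[0,0,-20],"dr":[0,0,0]},
  {"delta_pos":[0,0,-15],"dr":[0,0,0]},
  {"delta_pos":[0,0,-10],"dr":[0,0,0]},
  {"delta_pos":[0,0,-5],"dr":[0,0,0]},
  {"delta_pos":[0,0,0],"dr":[0,0,0]},
  {"delta_pos":[0,0,0],"dr":[0,0,0]},
])

```text
time_s: 9.95
position: [0.6348, 0.06, 0.1221]
tool_rot: [[0.261, 0.965, 0.001], [0.965, -0.261, -0.0], [0.0, 0.001, -1.0]]
ft_force: [0.3, -0.4, -3.0]
grip_width: 0.0587
```

Request:
arm_command([
  {"delta_pos":[0,0,-2],"dr":[0,0,0]},
  {"delta_pos":[0,0,-2],"dr":[0,0,0]},
  {"delta_pos":[0,0,-1],"dr":[0,0,0]},
  {"delta_pos":[0,0,0],"dr":[0,0,0]},
])

```text
time_s: 10.35
position: [0.6343, 0.06, 0.1162]
tool_rot: [[0.261, 0.965, -0.0], [0.965, -0.261, 0.0], [-0.0, -0.0, -1.0]]
ft_force: [-0.2, 0.3, -2.7]
grip_width: 0.0587
```

Request:
arm_command([
  {"delta_pos":[0,0,-1],"dr":[0,0,0]},
  {"delta_pos":[0,0,-1],"dr":[0,0,0]},
  {"delta_pos":[0,0,0],"dr":[0,0,0]},
])

```text
time_s: 10.65
position: [0.6343, 0.06, 0.1141]
tool_rot: [[0.261, 0.965, -0.0], [0.965, -0.261, 0.0], [-0.0, -0.0, -1.0]]
ft_force: [1.0, -0.1, -3.3]
grip_width: 0.059
```

Request:
arm_command([
  {"delta_pos":[0,0,-1],"dr":[0,0,0]},
  {"delta_pos":[0,0,0],"dr":[0,0,0]},
])

```text
time_s: 10.85
position: [0.6346, 0.0599, 0.114]
tool_rot: [[0.261, 0.965, 0.001], [0.965, -0.261, -0.0], [0.0, 0.001, -1.0]]
ft_force: [-0.5, -0.1, 2.4]
grip_width: 0.0586
```

The force changed sign, so the jar is seated. I'll release it, rise and work out the gate path.

Request:
arm_command([
  {"delta_pos":[0,0,0],"dr":[0,0,0]},
  {"delta_pos":[0,0,0],"dr":[0,0,0]},
  {"delta_pos":[0,0,0],"dr":[0,0,0]},
  {"delta_pos":[0,0,0],"dr":[0,0,0]},
  {"delta_pos":[0,0,0],"dr":[0,0,0]},
  {"delta_pos":[0,0,0],"dr":[0,0,0]},
], grip=1)

```text
time_s: 11.45
position: [0.6344, 0.06, 0.1133]
tool_rot: [[0.261, 0.965, 0.0], [0.965, -0.261, 0.0], [0.0, 0.0, -1.0]]
ft_force: [-0.4, -0.3, -1.1]
grip_width: 0.0855
```

Request:
arm_command([
  {"delta_pos":[0,0,10],"dr":[0,0,0]},
  {"delta_pos":[0,0,30],"dr":[0,0,0]},
  {"delta_pos":[0,0,40],"dr":[0,0,0]},
  {"delta_pos":[0,0,30],"dr":[0,0,0]},
  {"delta_pos":[0,0,0],"dr":[0,0,0]},
])

```text
time_s: 11.95
position: [0.6358, 0.0599, 0.2291]
tool_rot: [[0.261, 0.965, 0.01], [0.965, -0.261, -0.001], [0.002, 0.009, -1.0]]
ft_force: [0.0, 0.6, 0.8]
grip_width: 0.0856
```

Run:
```python
from h import *
np.set_printoptions(precision=1,suppress=True)
s=np.load("s.npy");H=W(s,(-.06,.145,0))[:2]*1e3
F=lambda th,d:H+115*np.array([np.cos(s[2]-np.pi/2-th),np.sin(s[2]-np.pi/2-th)])-d*np.array([np.cos(s[2]-th),np.sin(s[2]-th)])
p=F(s[4],34);print("start",p)
for th in np.arange(s[4],-.01,-.11):
    n=F(th,26);print(round(th,2),n,n-p);p=n
# scene check of jar
a=env.get_image("scene")
for z in(.03,.15):
  for k in np.linspace(0,6.28,30):
    u=proj("scene",W(s,(.0075,.0875,z))+np.array([.0265*np.cos(k),.0265*np.sin(k),0]));cv2.circle(a,tuple(int(round(i)) for i in u),0,(0,255,0),-1)
cv2.imwrite("pics/jar.png",cv2.resize(a[140:270,280:400],None,fx=4,fy=4,interpolation=cv2.INTER_CUBIC))
```

```text
start [444.4 101.1]
1.23 [447.5  93.8] [ 3.1 -7.4]
1.12 [450.4  81.1] [  2.9 -12.6]
1.01 [454.7  68.9] [  4.3 -12.2]
0.9 [460.4  57.2] [  5.6 -11.7]
0.79 [467.2  46.2] [  6.9 -11. ]
0.68 [475.3  36.1] [  8.  -10.2]
0.57 [484.4  26.8] [ 9.1 -9.2]
0.46 [494.4  18.7] [10.1 -8.2]
0.35 [505.3  11.7] [10.9 -7. ]
0.24 [516.9   5.9] [11.6 -5.8]
0.13 [529.1   1.4] [12.2 -4.5]
0.02 [541.7  -1.7] [12.6 -3.1]
```

View pics/jar.png

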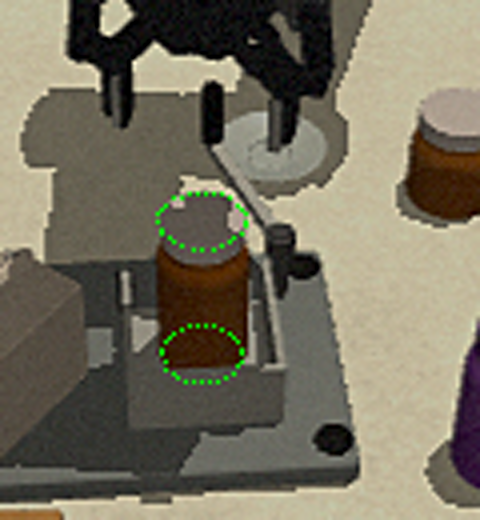

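The jar stands upright in the tray, with cap and base on the predicted circles at (203,220) and (203,353). Now the gate.

Request:
arm_command([
  {"delta_pos":[-38,8,0],"dr":[0,0,0]},
  {"delta_pos":[-38,8,0],"dr":[0,0,0]},
  {"delta_pos":[-38,8,0],"dr":[0,0,0]},
  {"delta_pos":[-38,8,0],"dr":[0,0,0]},
  {"delta_pos":[-38,9,0],"dr":[0,0,0]},
  {"delta_pos":[0,0,0],"dr":[0,0,0]},
  {"delta_pos":[0,0,-40],"dr":[0,0,0]},
  {"delta_pos":[0,0,-40],"dr":[0,0,0]},
  {"delta_pos":[0,0,-31],"dr":[0,0,0]},
  {"delta_pos":[0,0,0],"dr":[0,0,0]},
], grip=0)

```text
time_s: 13.0
position: [0.4428, 0.1008, 0.1091]
tool_rot: [[0.261, 0.965, -0.008], [0.965, -0.261, 0.0], [-0.002, -0.008, -1.0]]
ft_force: [0.1, 0.5, 1.1]
grip_width: 0.0001
```

Request:
arm_command([
  {"delta_pos":[3,-7,0],"dr":[0,0,0]},
  {"delta_pos":[3,-13,0],"dr":[0,0,0]},
  {"delta_pos":[4,-12,0],"dr":[0,0,0]},
  {"delta_pos":[6,-12,0],"dr":[0,0,0]},
  {"delta_pos":[7,-11,0],"dr":[0,0,0]},
  {"delta_pos":[8,-10,0],"dr":[0,0,0]},
  {"delta_pos":[9,-9,0],"dr":[0,0,0]},
  {"delta_pos":[10,-8,0],"dr":[0,0,0]},
  {"delta_pos":[11,-7,0],"dr":[0,0,0]},
  {"delta_pos":[12,-6,0],"dr":[0,0,0]},
  {"delta_pos":[12,-5,0],"dr":[0,0,0]},
  {"delta_pos":[6,-2,0],"dr":[0,0,0]},
  {"delta_pos":[0,0,0],"dr":[0,0,0]},
])

```text
time_s: 14.3
position: [0.5362, -0.0013, 0.1121]
tool_rot: [[0.261, 0.965, 0.0], [0.965, -0.261, -0.0], [-0.0, 0.0, -1.0]]
ft_force: [-0.2, -1.0, 0.4]
grip_width: -0.0001
```

Press on in small steps until the stop.

Request:
arm_command([
  {"delta_pos":[5,0,0],"dr":[0,0,0]},
  {"delta_pos":[4,0,0],"dr":[0,0,0]},
  {"delta_pos":[0,0,0],"dr":[0,0,0]},
])

```text
time_s: 14.6
position: [0.5448, -0.0009, 0.1124]
tool_rot: [[0.26, 0.965, 0.0], [0.965, -0.26, -0.0], [0.0, 0.0, -1.0]]
ft_force: [-0.0, 0.6, -0.4]
grip_width: 0.0002
```

Request:
arm_command([
  {"delta_pos":[3,0,0],"dr":[0,0,0]},
  {"delta_pos":[0,0,0],"dr":[0,0,0]},
])

```text
time_s: 14.8
position: [0.5476, -0.001, 0.1124]
tool_rot: [[0.261, 0.965, 0.0], [0.965, -0.261, -0.0], [0.0, 0.0, -1.0]]
ft_force: [0.4, -0.3, -0.6]
grip_width: 0.0002
```

Run:
```python
from h import *
o=env.observe();print(o["ft_force"],o["q"])
s=np.load("s.npy");c=s[2];R=np.array([[np.cos(c),-np.sin(c),0],[np.sin(c),np.cos(c),0],[0,0,1]])
z=-R@np.array([-.369,-.439,.819]);print("tool z target",z, "key",W(s,(-.0183,-.1096,.1235)))
np.set_printoptions(precision=3,suppress=True)
n=-z/np.linalg.norm(z);y0=R@np.array([np.cos(np.radians(140)),np.sin(np.radians(140)),0]);print("y0",y0,y0@n)
# wing line predicted in scene view for several joint angles, and ball etc.
a=env.get_image("scene");cv2.imwrite("pics/k_raw.png",a)
b=env.get_image("side");cv2.imwrite("pics/k_side.png",b)
K=W(s,(-.0183,-.1096,.1235))
def top(im,nm,x0,y0_,f):
    im=cv2.resize(im,None,fx=f,fy=f,interpolation=cv2.INTER_CUBIC)
    for j,col in((0,(0,0,255)),(.3,(0,255,0)),(.6,(255,0,0))):
        yv=Ro.from_rotvec(-n*j).apply(y0);xv=np.cross(yv,n)
        for e in(-.032,.032):
            u=((proj(nm,K+n*.017+xv*e)-[x0,y0_])+.5)*f-.5;cv2.circle(im,tuple(int(round(i)) for i in u),2,col,-1)
    return im
A=top(a[175:255,230:330],"scene",230,175,5)[:, :400];B=top(b[185:265,295:375],"side",295,185,5)
cv2.imwrite("pics/k.png",np.hstack([A,B]))
```

```text
[ 0.42207913 -0.26296987 -0.58371417] [-1.24938595e+01  2.97615465e+01  8.66940480e+01  2.83613412e-03
  6.35295484e+01 -8.73867442e+01]
tool z target [ 0.34371212  0.4590686  -0.819     ] key [ 0.61954916 -0.13767308  0.1235    ]
y0 [-0.801  0.599  0.   ] 0.00048672574681329623
```

View pics/k.png

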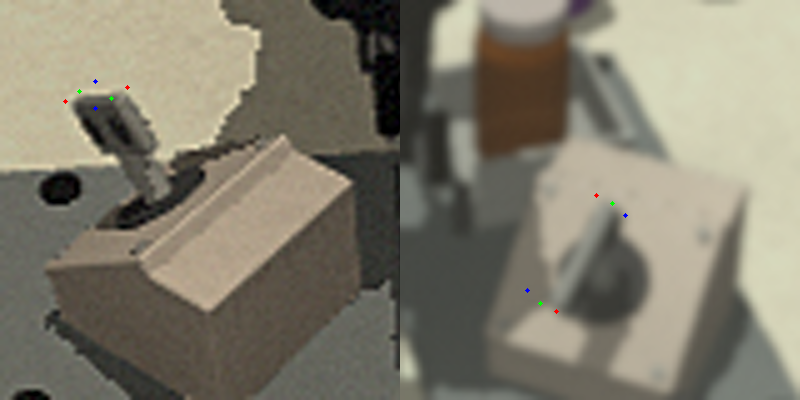

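Side crop: jar in the tray, wing top from (612,203) to (557,315), so the key joint is about 0.15 rad and the wing centre about 3–4 mm off the model. I'll finish the gate push first.

Request:
arm_command([
  {"delta_pos":[2,0,0],"dr":[0,0,0]},
  {"delta_pos":[1,0,0],"dr":[0,0,0]},
  {"delta_pos":[0,0,0],"dr":[0,0,0]},
])

```text
time_s: 15.2
position: [0.5498, -0.001, 0.1123]
tool_rot: [[0.261, 0.965, -0.002], [0.965, -0.261, 0.0], [-0.0, -0.002, -1.0]]
ft_force: [-5.2, 0.3, 1.8]
grip_width: 0.0002
```

Request:
arm_command([
  {"delta_pos":[2,0,0],"dr":[0,0,0]},
  {"delta_pos":[0,0,0],"dr":[0,0,0]},
])

```text
time_s: 15.4
position: [0.5501, -0.001, 0.1122]
tool_rot: [[0.26, 0.965, -0.006], [0.966, -0.26, 0.0], [-0.002, -0.006, -1.0]]
ft_force: [-13.2, -0.8, 8.7]
grip_width: 0.0001
```

Run:
```python
from h import *
o=env.observe();print(o["ft_force"],o["position"])
```

```text
[-13.2374422   -0.83814844   8.73323792] [ 0.55011731 -0.00096242  0.11217162]
```

The gate is at its stop with 13 N pressing on it. I'll back off, rise and compute the key approach.

Request:
arm_command([
  {"delta_pos":[-20,0,0],"dr":[0,0,0]},
  {"delta_pos":[-25,-10,20],"dr":[0,0,0]},
  {"delta_pos":[0,-30,40],"dr":[0,0,0]},
  {"delta_pos":[0,-30,40],"dr":[0,0,0]},
  {"delta_pos":[0,-30,20],"dr":[0,0,0]},
  {"delta_pos":[0,0,0],"dr":[0,0,0]},
  {"delta_pos":[0,0,0],"dr":[0,0,0]},
], grip=1)

```text
time_s: 16.1
position: [0.5074, -0.1012, 0.2321]
tool_rot: [[0.262, 0.965, 0.0], [0.965, -0.262, 0.0], [0.0, 0.0, -1.0]]
ft_force: [-0.4, 1.2, -0.4]
grip_width: 0.0853
```

```bash
cat >> h.py <<'E'
S=np.load("s.npy")
def keyR(j):
    c=S[2];R=Ro.from_euler("z",c).as_matrix();n=R@np.array([-.369,-.439,.819]);n/=np.linalg.norm(n)
    y=Ro.from_rotvec(-n*j).apply(R@np.array([np.cos(np.radians(140)),np.sin(np.radians(140)),0]))
    return np.c_[y,np.cross(-n,y),-n]   # tool x=key y, z=-n
def goto(Rt,pt):
    o=env.observe();dr=np.degrees(Ro.from_matrix(Rt@o["tool_rot"].T).as_rotvec());print("dpos mm",((pt-o["position"])*1e3).round(1),"dr",dr.round(2),np.linalg.norm(dr).round(1),"q",o["q"].round(1))
K=W(S,(-.0183,-.1096,.1235))
E
python3 - <<'E'
from h import *
R=keyR(.15);goto(R,K-R[:,2]*.12)
E
```

```text
dpos mm [ 70.9 -91.6 -10.3] dr [ 14.45 -33.6   57.87] 68.5 q [-24.4  19.5  81.6   0.   78.9 -99.2]
```

Request:
arm_command([
  {"delta_pos":[8,-10,5],"dr":[1.605,-3.733,6.43]},
  {"delta_pos":[8,-10,5],"dr":[1.605,-3.733,6.43]},
  {"delta_pos":[8,-10,0],"dr":[1.605,-3.733,6.43]},
  {"delta_pos":[8,-10,0],"dr":[1.605,-3.733,6.43]},
  {"delta_pos":[8,-10,0],"dr":[1.605,-3.733,6.43]},
  {"delta_pos":[8,-10,-5],"dr":[1.605,-3.733,6.43]},
  {"delta_pos":[8,-10,-5],"dr":[1.605,-3.733,6.43]},
  {"delta_pos":[8,-10,-5],"dr":[1.605,-3.733,6.43]},
  {"delta_pos":[7,-12,-5],"dr":[1.605,-3.733,6.43]},
  {"delta_pos":[0,0,0],"dr":[0,0,0]},
  {"delta_pos":[0,0,0],"dr":[0,0,0]},
])

```text
time_s: 17.2
position: [0.6385, -0.1544, 0.2705]
tool_rot: [[-0.645, 0.704, 0.298], [0.751, 0.509, 0.421], [0.145, 0.495, -0.857]]
ft_force: [-0.2, -0.2, -1.1]
grip_width: 0.0851
```

Run:
```python
from h import *
R=keyR(.15);goto(R,K-R[:,2]*.12)
c=env.get_calibration("wrist");a=env.get_image("wrist")
import pickle;pickle.dump(c,open("w4.pkl","wb"));cv2.imwrite("pics/w4raw.png",a)
n=-R[:,2];f=2
u0=wproj(K,c);print(u0);x0,y0=[int(max(0,v)) for v in (u0-[190,150])];x0=min(x0,260);y0=min(y0,120)
im=cv2.resize(a[y0:y0+290,x0:x0+380],None,fx=f,fy=f,interpolation=cv2.INTER_CUBIC);print(x0,y0)
for e1 in(-.032,.032):
  for e2 in(-.005,.005):
    p=K+n*.017+R[:,1]*e1+R[:,0]*e2
    u=((wproj(p,c)-[x0,y0])+.5)*f-.5;cv2.circle(im,tuple(int(round(i)) for i in u),2,(0,0,255),-1)
cv2.imwrite("pics/w4.png",im)
```

```text
dpos mm [-60.2 -38.3 -48.7] dr [ 0.7  -5.72  4.95] 7.6 q [ -34.9   29.8   63.6   31.1   86.9 -165.2]
[320.24619363 102.73503073]
130 0
```

View pics/w4.png

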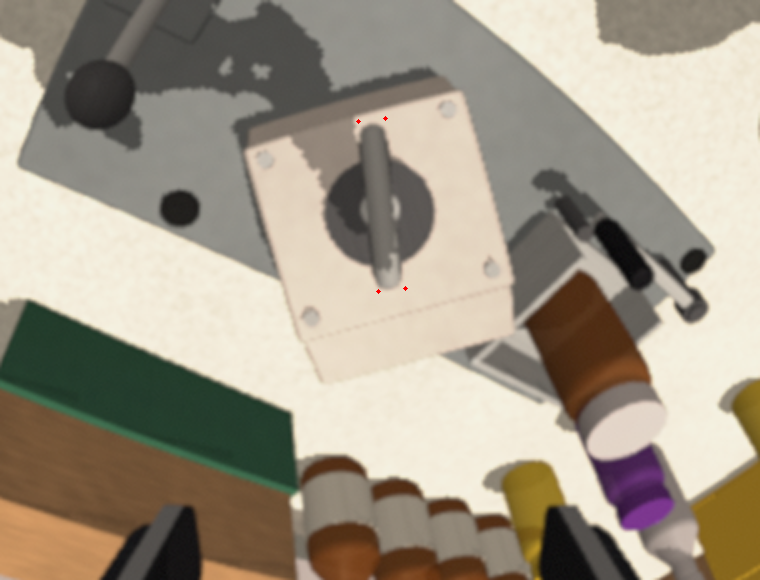

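The wing runs from (373,128) to (388,282), centre (380,205), against a prediction of (382,205). The key model is therefore right and the joint is about 0.15. The move stopped because q6 reached its limit at -165, so I'll use the half-turned grasp.

```bash
cat >> h.py <<'E'
FL=np.diag([-1,-1,1.])
E
python3 - <<'E'
from h import *
R=keyR(.15)@FL;goto(R,K-R[:,2]*.12)
o=env.observe();r=Ro.from_matrix(R@o["tool_rot"].T).as_rotvec();a=np.linalg.norm(r);print(r@o["tool_rot"][:,2])
if r@o["tool_rot"][:,2]<0:r=-r/a*(2*np.pi-a);a=np.linalg.norm(r)
N=int(np.ceil(np.degrees(a)/8.4));print(N,np.degrees(r)/N)
E
```

```text
dpos mm [-59.6 -38.2 -48.9] dr [  55.93   76.19 -145.52] 173.5 q [ -35.    29.8   63.7   31.1   86.9 -165.2]
3.0266830039419617
21 [ 2.66326581  3.62832502 -6.92966042]
```

Request:
arm_command([
  {"delta_pos":[-3,-2,-2],"dr":[2.663,3.628,-6.93]},
  {"delta_pos":[-3,-2,-2],"dr":[2.663,3.628,-6.93]},
  {"delta_pos":[-3,-2,-2],"dr":[2.663,3.628,-6.93]},
  {"delta_pos":[-3,-2,-2],"dr":[2.663,3.628,-6.93]},
  {"delta_pos":[-3,-2,-2],"dr":[2.663,3.628,-6.93]},
  {"delta_pos":[-3,-2,-2],"dr":[2.663,3.628,-6.93]},
  {"delta_pos":[-3,-2,-2],"dr":[2.663,3.628,-6.93]},
  {"delta_pos":[-3,-2,-2],"dr":[2.663,3.628,-6.93]},
  {"delta_pos":[-3,-2,-2],"dr":[2.663,3.628,-6.93]},
  {"delta_pos":[-3,-2,-2],"dr":[2.663,3.628,-6.93]},
  {"delta_pos":[-3,-2,-2],"dr":[2.663,3.628,-6.93]},
  {"delta_pos":[-3,-2,-2],"dr":[2.663,3.628,-6.93]},
  {"delta_pos":[-3,-2,-2],"dr":[2.663,3.628,-6.93]},
  {"delta_pos":[-3,-2,-2],"dr":[2.663,3.628,-6.93]},
  {"delta_pos":[-3,-2,-2],"dr":[2.663,3.628,-6.93]},
  {"delta_pos":[-3,-2,-2],"dr":[2.663,3.628,-6.93]},
  {"delta_pos":[-3,-2,-2],"dr":[2.663,3.628,-6.93]},
  {"delta_pos":[-3,-2,-2],"dr":[2.663,3.628,-6.93]},
  {"delta_pos":[-3,-2,-2],"dr":[2.663,3.628,-6.93]},
  {"delta_pos":[-3,-1,-2],"dr":[2.663,3.628,-6.93]},
])

```text
time_s: 19.25
position: [0.5772, -0.1941, 0.2316]
tool_rot: [[0.798, -0.501, 0.336], [-0.603, -0.649, 0.464], [-0.014, -0.572, -0.82]]
ft_force: [0.3, -0.3, 0.4]
grip_width: 0.0856
```

Request:
arm_command([
  {"delta_pos":[0,0,-5],"dr":[2.663,3.628,-6.93]},
  {"delta_pos":[0,0,0],"dr":[0,0,0]},
  {"delta_pos":[0,0,0],"dr":[0,0,0]},
])

```text
time_s: 19.55
position: [0.5778, -0.1943, 0.2271]
tool_rot: [[0.722, -0.602, 0.34], [-0.686, -0.563, 0.461], [-0.086, -0.566, -0.82]]
ft_force: [-0.0, 0.1, 0.5]
grip_width: 0.0854
```

Run:
```python
from h import *
R=keyR(.15)@FL;goto(R,K-R[:,2]*.12)
```

```text
dpos mm [ 0.5  1.5 -5.4] dr [ 0.02 -0.08 -0.33] 0.3 q [-42.9  28.3  75.4  35.   82.5  -4.5]
```

Request:
arm_command([
  {"delta_pos":[8,11,-20],"dr":[0,0,0]},
  {"delta_pos":[8,11,-20],"dr":[0,0,0]},
  {"delta_pos":[8,11,-20],"dr":[0,0,0]},
  {"delta_pos":[8,11,-20],"dr":[0,0,0]},
  {"delta_pos":[8,10,-20],"dr":[0,0,-0.3]},
  {"delta_pos":[0,0,0],"dr":[0,0,0]},
  {"delta_pos":[0,0,0],"dr":[0,0,0]},
])

```text
time_s: 20.25
position: [0.6183, -0.1408, 0.1279]
tool_rot: [[0.718, -0.606, 0.343], [-0.69, -0.559, 0.459], [-0.086, -0.566, -0.82]]
ft_force: [-0.4, -0.4, 0.2]
grip_width: 0.0853
```

Request:
arm_command([
  {"delta_pos":[0,0,0],"dr":[0,0,0]},
  {"delta_pos":[0,0,0],"dr":[0,0,0]},
  {"delta_pos":[0,0,0],"dr":[0,0,0]},
  {"delta_pos":[0,0,0],"dr":[0,0,0]},
  {"delta_pos":[0,0,0],"dr":[0,0,0]},
  {"delta_pos":[0,0,0],"dr":[0,0,0]},
  {"delta_pos":[0,0,0],"dr":[0,0,0]},
], grip=0, squeeze=40)

```text
time_s: 20.95
position: [0.6175, -0.1402, 0.1278]
tool_rot: [[0.718, -0.607, 0.341], [-0.691, -0.558, 0.46], [-0.089, -0.566, -0.82]]
ft_force: [-7.3, 1.1, 5.6]
grip_width: 0.0114
```

Run:
```python
from h import *
R=keyR(.15)@FL;goto(R,K-R[:,2]*.005);o=env.observe();print(o["grip_width"],o["ft_force"],o["wrist_torque"]);print((R[:,2]*8.4).round(2),np.degrees(1))
```

```text
dpos mm [ 0.3  0.2 -0.2] dr [-0.1  -0.21  0.04] 0.2 q [-36.3  35.4  80.8  38.   68.7  -6.6]
0.011390586391076134 [-7.27299526  1.13329536  5.64421136] [0.45854398 0.82983758 0.67322559]
[ 2.89  3.86 -6.88] 57.29577951308232
```

Request:
arm_command([
  {"delta_pos":[-0.7,0,0.5],"dr":[0,0,0]},
  {"delta_pos":[0,0,0],"dr":[2.06,2.76,-4.91]},
  {"delta_pos":[0,0,0],"dr":[2.06,2.76,-4.91]},
  {"delta_pos":[0,0,0],"dr":[2.06,2.76,-4.91]},
  {"delta_pos":[0,0,0],"dr":[2.06,2.76,-4.91]},
  {"delta_pos":[0,0,0],"dr":[0,0,0]},
])

```text
time_s: 21.55
position: [0.617, -0.1397, 0.128]
tool_rot: [[0.407, -0.848, 0.34], [-0.858, -0.227, 0.462], [-0.314, -0.48, -0.819]]
ft_force: [-5.1, 4.3, 3.5]
grip_width: 0.0119
```

Run:
```python
from h import *
o=env.observe();R=keyR(.15)@FL;r=Ro.from_matrix(o["tool_rot"]@R.T).as_rotvec();print("turn",r@R[:,2],"off-axis",r-(r@R[:,2])*R[:,2]);print(((o["position"]-K+R[:,2]*.005)*1e3).round(1),o["grip_width"],o["ft_force"],o["wrist_torque"],o["wrist_torque"]@R[:,2])
```

```text
turn 0.4243176126891193 off-axis [0.0009279  0.00326405 0.00221899]
[-0.8  0.3  0.4] 0.011905458685763806 [-5.05426053  4.27432507  3.47323234] [0.56558931 0.54798873 0.63948288] -0.07778604747385813
```

Request:
arm_command([
  {"delta_pos":[0,0,0],"dr":[2.89,3.86,-6.88]},
  {"delta_pos":[0,0,0],"dr":[2.89,3.86,-6.88]},
  {"delta_pos":[0,0,0],"dr":[2.89,3.86,-6.88]},
  {"delta_pos":[0,0,0],"dr":[2.89,3.86,-6.88]},
  {"delta_pos":[0,0,0],"dr":[2.89,3.86,-6.88]},
  {"delta_pos":[0,0,0],"dr":[2.89,3.86,-6.88]},
  {"delta_pos":[0,0,0],"dr":[2.89,3.86,-6.88]},
  {"delta_pos":[0,0,0],"dr":[2.89,3.86,-6.88]},
  {"delta_pos":[0,0,0],"dr":[2.89,3.86,-6.88]},
  {"delta_pos":[0,0,0],"dr":[2.89,3.86,-6.88]},
  {"delta_pos":[0,0,0],"dr":[2.89,3.86,-6.88]},
  {"delta_pos":[0,0,0],"dr":[2.89,3.86,-6.88]},
  {"delta_pos":[0,0,0],"dr":[2.89,3.86,-6.88]},
  {"delta_pos":[0,0,0],"dr":[2.89,3.86,-6.88]},
  {"delta_pos":[0,0,0],"dr":[0,0,0]},
])

```text
time_s: 23.05
position: [0.6183, -0.1382, 0.1295]
tool_rot: [[-0.938, 0.03, 0.345], [0.199, 0.862, 0.466], [-0.283, 0.506, -0.815]]
ft_force: [2.5, 12.0, 8.3]
grip_width: 0.0117
```

```bash
cat >> h.py <<'E'
def rep():
    o=env.observe();R=keyR(.15)@FL;r=Ro.from_matrix(o["tool_rot"]@R.T).as_rotvec();print("turn",r@R[:,2],"off-axis",r-(r@R[:,2])*R[:,2]);print(((o["position"]-K+R[:,2]*.005)*1e3).round(1),o["grip_width"],o["ft_force"],o["wrist_torque"],o["wrist_torque"]@R[:,2],"q",o["q"].round(1))
E
python3 -c "
from h import *
rep()"
```

```text
turn 2.4770855581659013 off-axis [0.00417225 0.0073155  0.00585149]
[0.4 1.8 1.9] 0.011669724988177275 [ 2.5331086  11.98357448  8.30218547] [ 2.07208829 -0.71626304  0.63405109] -0.13592413056657424 q [-36.2  35.3  80.9  38.4  68.8 135.1]
```

Request:
arm_command([
  {"delta_pos":[0,0,0],"dr":[0,0,0]},
  {"delta_pos":[0,0,0],"dr":[0,0,0]},
  {"delta_pos":[0,0,0],"dr":[0,0,0]},
  {"delta_pos":[0,0,0],"dr":[0,0,0]},
  {"delta_pos":[0,0,0],"dr":[0,0,0]},
  {"delta_pos":[-5,-7,12],"dr":[0,0,0]},
  {"delta_pos":[-6,-8,14],"dr":[0,0,0]},
  {"delta_pos":[-6,-8,14],"dr":[0,0,0]},
  {"delta_pos":[0,0,0],"dr":[0,0,0]},
], grip=1)

```text
time_s: 23.95
position: [0.6007, -0.1656, 0.1703]
tool_rot: [[-0.937, 0.029, 0.348], [0.197, 0.867, 0.458], [-0.288, 0.498, -0.818]]
ft_force: [-0.1, 0.7, -0.3]
grip_width: 0.0855
```

Request:
arm_command([
  {"delta_pos":[0,0,0],"dr":[-2.948,-3.938,7.02]},
  {"delta_pos":[0,0,0],"dr":[-2.948,-3.938,7.02]},
  {"delta_pos":[0,0,0],"dr":[-2.948,-3.938,7.02]},
  {"delta_pos":[0,0,0],"dr":[-2.948,-3.938,7.02]},
  {"delta_pos":[0,0,0],"dr":[-2.948,-3.938,7.02]},
  {"delta_pos":[0,0,0],"dr":[-2.948,-3.938,7.02]},
  {"delta_pos":[0,0,0],"dr":[-2.948,-3.938,7.02]},
  {"delta_pos":[0,0,0],"dr":[-2.948,-3.938,7.02]},
  {"delta_pos":[0,0,0],"dr":[-2.948,-3.938,7.02]},
  {"delta_pos":[0,0,0],"dr":[-2.948,-3.938,7.02]},
  {"delta_pos":[0,0,0],"dr":[-2.948,-3.938,7.02]},
  {"delta_pos":[0,0,0],"dr":[-2.948,-3.938,7.02]},
  {"delta_pos":[0,0,0],"dr":[-2.948,-3.938,7.02]},
  {"delta_pos":[0,0,0],"dr":[-2.948,-3.938,7.02]},
  {"delta_pos":[0,0,0],"dr":[-2.948,-3.938,7.02]},
  {"delta_pos":[0,0,0],"dr":[-2.948,-3.938,7.02]},
  {"delta_pos":[0,0,0],"dr":[-2.948,-3.938,7.02]},
  {"delta_pos":[0,0,0],"dr":[-2.948,-3.938,7.02]},
  {"delta_pos":[0,0,0],"dr":[-2.948,-3.938,7.02]},
  {"delta_pos":[0,0,0],"dr":[-2.948,-3.938,7.02]},
])

```text
time_s: 25.95
position: [0.6006, -0.1636, 0.1676]
tool_rot: [[0.925, -0.165, 0.343], [-0.318, -0.83, 0.458], [0.209, -0.533, -0.82]]
ft_force: [-0.6, -0.3, 0.3]
grip_width: 0.0854
```

Request:
arm_command([
  {"delta_pos":[0,0,0],"dr":[-2.948,-3.938,7.02]},
  {"delta_pos":[0,0,0],"dr":[0,0,0]},
  {"delta_pos":[0,0,0],"dr":[0,0,0]},
])

```text
time_s: 26.25
position: [0.6006, -0.1637, 0.1677]
tool_rot: [[0.939, -0.035, 0.343], [-0.2, -0.866, 0.458], [0.282, -0.498, -0.82]]
ft_force: [0.3, -0.3, 0.8]
grip_width: 0.0854
```

Run:
```python
from h import *
rep()
R=keyR(.15+2.477);goto(R,K-R[:,2]*.005)
c=env.get_calibration("wrist");a=env.get_image("wrist");n=-R[:,2];f=3
x0,y0=[int(v) for v in(wproj(K,c)-[100,80])];print(x0,y0);x0,y0=max(x0,0),max(y0,0)
im=cv2.resize(a[y0:y0+190,x0:x0+230],None,fx=f,fy=f,interpolation=cv2.INTER_CUBIC)
for e1 in(-.032,.032):
  for e2 in(-.005,.005):
    u=((wproj(K+n*.017+R[:,1]*e1+R[:,0]*e2,c)-[x0,y0])+.5)*f-.5;cv2.circle(im,tuple(int(round(i)) for i in u),2,(0,0,255),-1)
cv2.imwrite("pics/w5.png",im)
```

```text
turn -0.6630011225926712 off-axis [-0.00133902  0.00081514 -0.00010505]
[-17.2 -23.7  40.1] 0.0853723930961863 [ 0.30861576 -0.3384468   0.81193123] [-0.21874085  0.14210553  0.01664557] -0.02358462733051296 q [-39.1  32.1  79.3  36.5  73.8 -43.9]
dpos mm [ 17.2  23.7 -40.1] dr [ 0.05 -0.09  0.08] 0.1 q [-39.1  32.1  79.3  36.5  73.8 -43.9]
215 148
```

Request:
arm_command([
  {"delta_pos":[6,8,-14],"dr":[0,0,0]},
  {"delta_pos":[6,8,-14],"dr":[0,0,0]},
  {"delta_pos":[5,8,-12],"dr":[0,0,0]},
  {"delta_pos":[0,0,0],"dr":[0,0,0]},
  {"delta_pos":[0,0,0],"dr":[0,0,0]},
])

```text
time_s: 26.8
position: [0.6178, -0.1398, 0.128]
tool_rot: [[0.939, -0.031, 0.343], [-0.196, -0.867, 0.458], [0.283, -0.497, -0.82]]
ft_force: [0.8, 0.6, -0.2]
grip_width: 0.0855
```

Request:
arm_command([
  {"delta_pos":[0,0,0],"dr":[0,0,0]},
  {"delta_pos":[0,0,0],"dr":[0,0,0]},
  {"delta_pos":[0,0,0],"dr":[0,0,0]},
  {"delta_pos":[0,0,0],"dr":[0,0,0]},
  {"delta_pos":[0,0,0],"dr":[0,0,0]},
  {"delta_pos":[0,0,0],"dr":[0,0,0]},
  {"delta_pos":[0,0,0],"dr":[0,0,0]},
], grip=0, squeeze=40)

```text
time_s: 27.5
position: [0.6181, -0.1401, 0.1284]
tool_rot: [[0.938, -0.031, 0.345], [-0.196, -0.867, 0.457], [0.285, -0.497, -0.82]]
ft_force: [2.4, -2.1, 3.3]
grip_width: 0.0113
```

Request:
arm_command([
  {"delta_pos":[0,0,0],"dr":[2.89,3.86,-6.88]},
  {"delta_pos":[0,0,0],"dr":[2.89,3.86,-6.88]},
  {"delta_pos":[0,0,0],"dr":[2.89,3.86,-6.88]},
  {"delta_pos":[0,0,0],"dr":[2.89,3.86,-6.88]},
  {"delta_pos":[0,0,0],"dr":[2.89,3.86,-6.88]},
  {"delta_pos":[0,0,0],"dr":[2.89,3.86,-6.88]},
  {"delta_pos":[0,0,0],"dr":[2.89,3.86,-6.88]},
  {"delta_pos":[0,0,0],"dr":[0,0,0]},
])

```text
time_s: 28.3
position: [0.6175, -0.1396, 0.1283]
tool_rot: [[0.458, -0.821, 0.342], [-0.843, -0.279, 0.46], [-0.282, -0.499, -0.82]]
ft_force: [-1.6, -0.1, 5.5]
grip_width: 0.0117
```

```bash
python3 -c "
from h import *
rep()"
```

```text
turn 0.3627074526688882 off-axis [-0.00034299  0.00181162  0.00087151]
[-0.4  0.4  0.7] 0.011707794029444179 [-1.60537269 -0.09100685  5.53731857] [0.1012927  0.15445644 0.22842091] -0.08136961609687558 q [-36.2  35.3  80.9  38.   68.6  14.1]
```

Request:
arm_command([
  {"delta_pos":[0,0,0],"dr":[2.06,2.76,-4.91]},
  {"delta_pos":[0,0,0],"dr":[2.06,2.76,-4.91]},
  {"delta_pos":[0,0,0],"dr":[2.06,2.76,-4.91]},
  {"delta_pos":[0,0,0],"dr":[2.06,2.76,-4.91]},
  {"delta_pos":[0,0,0],"dr":[1.03,1.38,-2.46]},
  {"delta_pos":[0,0,0],"dr":[0,0,0]},
])

```text
time_s: 28.9
position: [0.6173, -0.1392, 0.1285]
tool_rot: [[0.038, -0.939, 0.341], [-0.877, 0.131, 0.461], [-0.478, -0.317, -0.819]]
ft_force: [-2.9, 0.8, 7.7]
grip_width: 0.0116
```

```bash
python3 -c "
from h import *
rep()"
```

```text
turn 0.8310442557489577 off-axis [0.00022399 0.00301155 0.00178205]
[-0.5  0.8  0.9] 0.011617549534407386 [-2.90636482  0.75196692  7.66386817] [0.42896588 0.15404762 0.41335698] -0.1204016585498434 q [-36.2  35.3  80.9  38.   68.7  40.9]
```

Request:
arm_command([
  {"delta_pos":[0,0,0],"dr":[1.03,1.38,-2.46]},
  {"delta_pos":[0,0,0],"dr":[0.69,0.92,-1.64]},
  {"delta_pos":[0,0,0],"dr":[0,0,0]},
])

```text
time_s: 29.2
position: [0.6173, -0.1391, 0.1285]
tool_rot: [[-0.043, -0.939, 0.341], [-0.863, 0.207, 0.462], [-0.504, -0.274, -0.819]]
ft_force: [-1.3, 1.3, 7.2]
grip_width: 0.0116
```

```bash
python3 -c "
from h import *
rep()"
```

```text
turn 0.9178157770578532 off-axis [0.00033245 0.00317279 0.00191794]
[-0.5  0.8  0.9] 0.011567332157483885 [-1.28304946  1.32068911  7.20237365] [0.46404284 0.13495352 0.51467554] -0.20010491859147117 q [-36.2  35.3  80.9  38.   68.7  45.9]
```

Request:
arm_command([
  {"delta_pos":[0,0,0],"dr":[0.69,0.92,-1.64]},
  {"delta_pos":[0,0,0],"dr":[0.69,0.92,-1.64]},
  {"delta_pos":[0,0,0],"dr":[0,0,0]},
])

```text
time_s: 29.5
position: [0.6173, -0.1391, 0.1286]
tool_rot: [[-0.108, -0.934, 0.341], [-0.846, 0.267, 0.462], [-0.522, -0.238, -0.819]]
ft_force: [-2.5, 1.7, 6.9]
grip_width: 0.0117
```

```bash
python3 -c "
from h import *
rep()"
```

```text
turn 0.9876317705633958 off-axis [0.00051213 0.00328171 0.0020544 ]
[-0.5  0.9  1. ] 0.011748801997407049 [-2.54212314  1.6699528   6.87023821] [0.56113253 0.13718932 0.4989309 ] -0.15280432351426187 q [-36.2  35.3  80.9  38.   68.7  49.9]
```

Request:
arm_command([
  {"delta_pos":[0,0,0],"dr":[0.69,0.92,-1.64]},
  {"delta_pos":[0,0,0],"dr":[0,0,0]},
])

```text
time_s: 29.7
position: [0.6173, -0.1391, 0.1285]
tool_rot: [[-0.141, -0.93, 0.341], [-0.836, 0.296, 0.462], [-0.53, -0.22, -0.819]]
ft_force: [-2.1, 2.1, 7.6]
grip_width: 0.0114
```

```bash
python3 -c "
from h import *
rep()"
```

```text
turn 1.022405132263165 off-axis [0.00047265 0.00339604 0.00210191]
[-0.5  0.9  1. ] 0.01143007218493782 [-2.0925064   2.13059662  7.56971436] [0.51374249 0.05560356 0.62626767] -0.3108633441682799 q [-36.2  35.3  80.9  38.   68.7  51.9]
```

Request:
arm_command([
  {"delta_pos":[0,0,0],"dr":[0.69,0.92,-1.64]},
  {"delta_pos":[0,0,0],"dr":[0.69,0.92,-1.64]},
  {"delta_pos":[0,0,0],"dr":[0,0,0]},
])

```text
time_s: 30.0
position: [0.6173, -0.1391, 0.1286]
tool_rot: [[-0.203, -0.918, 0.34], [-0.815, 0.351, 0.462], [-0.543, -0.184, -0.819]]
ft_force: [-3.7, 1.5, 6.7]
grip_width: 0.012
```

```bash
python3 -c "
from h import *
rep()"
```

```text
turn 1.0891852935123016 off-axis [-0.00034861  0.00375362  0.00195769]
[-0.5  0.9  1. ] 0.011974603280069837 [-3.66793633  1.54568586  6.65011191] [ 0.06918429 -0.4101655   1.73201096] -1.5833142506139941 q [-36.2  35.3  80.9  38.   68.7  55.7]
```

Request:
arm_command([
  {"delta_pos":[0,0,0],"dr":[0.69,0.92,-1.64]},
  {"delta_pos":[0,0,0],"dr":[0,0,0]},
])

```text
time_s: 30.2
position: [0.6173, -0.1391, 0.1287]
tool_rot: [[-0.233, -0.911, 0.34], [-0.803, 0.378, 0.461], [-0.549, -0.166, -0.819]]
ft_force: [-3.7, 0.6, 6.7]
grip_width: 0.0115
```

```bash
python3 -c "
from h import *
rep()"
```

```text
turn 1.1223357853382903 off-axis [-0.00082588  0.00395618  0.00187093]
[-0.5  0.9  1.1] 0.011533822206989492 [-3.68767361  0.56995348  6.73998326] [-0.19041596 -0.68113054  2.43864964] -2.3758120895699806 q [-36.2  35.3  80.8  37.9  68.7  57.7]
```

The torque jumped to 2.4 N m, so the key is at its stop. I'll let go, back out along the shaft and check.

Request:
arm_command([
  {"delta_pos":[0,0,0],"dr":[0,0,0]},
  {"delta_pos":[0,0,0],"dr":[0,0,0]},
  {"delta_pos":[0,0,0],"dr":[0,0,0]},
  {"delta_pos":[0,0,0],"dr":[0,0,0]},
  {"delta_pos":[0,0,0],"dr":[0,0,0]},
  {"delta_pos":[-5,-7,12],"dr":[0,0,0]},
  {"delta_pos":[-7,-9,16],"dr":[0,0,0]},
  {"delta_pos":[-10,-14,25],"dr":[0,0,0]},
  {"delta_pos":[-14,-18,33],"dr":[0,0,0]},
  {"delta_pos":[-14,-10,33],"dr":[0,0,0]},
  {"delta_pos":[-10,0,20],"dr":[0,0,0]},
  {"delta_pos":[0,0,0],"dr":[0,0,0]},
  {"delta_pos":[0,0,0],"dr":[0,0,0]},
], grip=1)

```text
time_s: 31.5
position: [0.5574, -0.198, 0.267]
tool_rot: [[-0.238, -0.909, 0.342], [-0.801, 0.383, 0.46], [-0.549, -0.165, -0.819]]
ft_force: [0.0, 0.3, -0.1]
grip_width: 0.0853
```

Run:
```python
from h import *
o=env.observe();print(o["position"],o["ft_force"])
a=env.get_image("wrist");b=env.get_image("scene");c=env.get_calibration("wrist")
def dots(im,P,pts,col):
    for p in pts:cv2.circle(im,tuple(int(round(i)) for i in P(p)),1,col,-1)
R=keyR(4.2);n=-R[:,2]
mk=[K+n*.017+R[:,1]*e for e in(-.032,.032)]
ball=[W(S,(-.05+.09*np.sin(.5),-.225,.121))];pin=[W(S,(-.06,.03,.12))]
for im,P in((a,lambda p:wproj(p,c)),(b,lambda p:proj("scene",p))):
    dots(im,P,mk,(0,0,255));dots(im,P,ball,(0,255,0));dots(im,P,pin,(255,0,255))
x=cv2.resize(a,(640,400));y=cv2.resize(b[150:270,180:500],(800,300),interpolation=cv2.INTER_CUBIC)
f=np.zeros((600,800,3),np.uint8);f[:300]=y;f[300:,:480]=cv2.resize(a,(480,300));u=wproj(K,c);print(u)
x0=int(np.clip(u[0]-53,0,533));y0=int(np.clip(u[1]-50,0,300));f[300:,480:798]=cv2.resize(a[y0:y0+100,x0:x0+106],(318,300),interpolation=cv2.INTER_CUBIC)
cv2.imwrite("pics/end.png",f)
```

```text
[ 0.55739389 -0.19798585  0.26704984] [ 0.03162791  0.28599368 -0.09920001]
[329.9468677  173.20812759]
```

View pics/end.png

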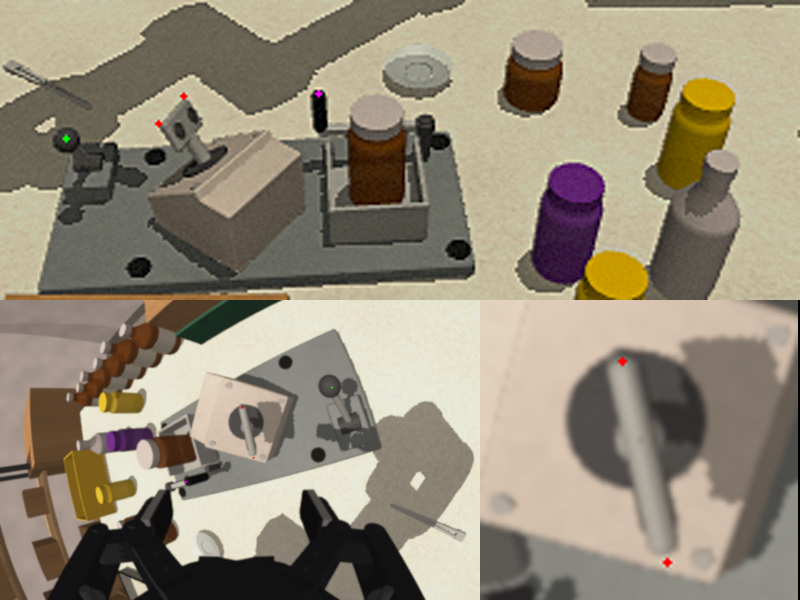

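The last picture shows the brake ball on its fully-on mark (66,138) and the gate pin on its shut mark (318,94). The key wing lies along the predicted 4.2 rad line, the jar is upright in the tray, and the bystanders are in place. I'll hand in.

```bash
python3 -c "
from rig import env
print(env.close_job())"
```

```text
the job is handed in; nothing more can be done
None
```

I did the job in the order asked and handed it in at about 31.6 s of the 72 s allowed; `close_job` gave no verdict. I pushed the brake fully back, set the tall amber jar in the tray, and shut the gate to its stop. Then I wound the key in two part turns until the torque jumped to 2.4 N m at the stop.

**Last checks:** The final pictures show:
- the brake ball and gate pin on their predicted end positions;
- the key wing in line with 4.2 rad, within a few degrees;
- the jar upright in the tray;
- the bystanders in place.

The gripper was open and clear, with almost no force on it.

**Did not agree or go to plan:**
- **Key approach:** the first approach ran into the last joint's limit at -165°. I redid it with the grasp turned half round; nothing was touched.
- **Key angle:** the tool's rotation put the stop at about 4.3–4.4 rad, against the nominal 4.2. I put that down to error in my starting-angle estimate and to give in the grip.

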